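# Set the syringe drive to the red dose tab

### The arm

A 6-joint arm with a two-finger parallel gripper is mounted at the origin on the work surface. World frame = base frame: x ahead of the robot, y to its left, z up, the work surface at z = 0. Lengths are in mm, angles in rad, forces in N, time in s.
With the tool pointing down it reaches from about 425 to 950 mm from the base axis. Payload 14.7 kg.
Tool frame: the origin (TCP) lies midway between the tips of the shut fingers; the grasp point (between the pads) lies 19 mm behind it; z points along the fingers, y is the direction in which the jaws open and shut (so a half turn about z gives the same grasp; the last joint's range is limited). The gripper opens to 85 mm and grips with 20 to 120 N. Pads are 22 mm wide; open, the fingers measure 114 mm over their backs; the gripper's body (76 mm by 85 mm) begins 54 mm behind the grasp point. The pads swing forward as they close: fully open they stand 13 mm farther back than shut.
Start: joints at [1.1, 0.48, 1.596, -0, 1.065, -0.047], TCP at [267.274, 592.501, 231.297] pointing down, gripper open.
Joint ranges: [-2.75, 2.75], [-0.82, 2.05], [0.23, 2.67], [-1.56, 4.7], [0.09, 2.69], [-2.92, 2.92]. Speed limits (rad/s): [1.89, 1.89, 2.39, 3.01, 3.01, 3.01].

### API

Orientations are given as a unit quaternion [w, x, y, z].
In Python, from plant import bot, viewer gives the robot as it stands.
- The arm moves only by the shell command python3 -m creep 'ROWS'. ROWS is JSON, a list of rows, each an object of numbers: "x", "y", "z": the shift along the tool's x, y, z in mm; "rx", "ry", "rz": the turn, a rotation vector about the tool's x, y, z in degrees; "fingers": the closure, from 0 (fully open) to 1 (shut). In form: [{"x": .., "y": .., "z": .., "rx": .., "ry": .., "rz": .., "fingers": ..}, ...]. A call has 1 to 5 rows; each row is the pose to reach, as a shift and turn from the pose measured when the call began, along the tool's axes at that moment; what a row does not reach only later rows make up. A row lasts 1/12 s, in which the tool goes at most 41.7 mm and 7.16 degrees, less where a joint would pass 70% of its speed; a pose out of reach is approached as far as the arm can. A call with a gripper value outside its range is refused whole. The fingers move at their own pace and stop on an object; the grip force is fixed at half the most. Time passes only in rows, so rows that repeat a pose let the fingers close. It gives the time, the measured TCP pose, the force and the opening at its end, in the units of the state.
- bot.get_state(): the state, without advancing time (a new reading comes with each control period).
- viewer.capture(name): name is "scene" or "top" or "wrist"; returns (picture, depth): 480x640x3 uint8, red, green, blue; 480x640 float32, mm along the optical axis (not along the pixel's ray), 0 where there is no reading.
- viewer.calibration(name): a dict with "camera_matrix" (3x3 intrinsics, pixels), "rvec" (rotation vector, rad) and "tvec" (3), from world to camera coordinates, as OpenCV has them. Camera axes: x right, y down, z forward; pixel columns grow to the right and rows downward; lengths in mm; the calibration is good to about 2 mm. A picture is of the moment at which its call begins: read the wrist's pose just before it. calibration takes no time and is no camera call; for the wrist camera it gives the pose at the moment of the call.
- bot.finish_job(): hands the job in, once; it reports no verdict.
The state is a dict: "clock": time; "joints": joint angles; "qd": joint speeds; "joint_torque": joint torques, N m; "eef_pos": TCP position; "tcp_rot": TCP orientation; "ft_force": force on the tool from outside, world axes, zero at the start; "ft_torque": the same for the moment, N m; "grip_width": finger opening in mm.
Only numpy, scipy, OpenCV 4.12 (cv2) and the standard library are available. Lean on these libraries where they do the work, as an engineer would, in place of code of your own. Each camera call takes 0.05 s, during which the arm holds its last target. There are 200 camera calls.

### The job

Turn the black two-armed handle of the syringe drive, a little at a time, until the green pointer on the blue carriage stands level with the red tab on the scale (not the blue tab). Move the carriage only by its handle, without touching it, and leave the bottle, jar, beaker and spatula where they are.

Things in the scene. Friction and masses are not known exactly. Their poses are not given: they have to be found in the camera images.
- drive: Fixed white base of the syringe drive, 130 x 410 x 16 mm, from y = -65 to +345 mm of its own frame. Origin on the bench under the handle axis; +y is the carriage travel. Grey 85 mm square gearbox under the handle, top z = 38. White scale bar (x 41 to 57, y 70 to 200, top z = 40 mm). Clear syringe 25 mm thick, y 228 to 340, axis z = 58 mm. Nothing on it is over 80 mm high.
- knob_axis (a point): Point on the handle's vertical axis at mid-height of its bar, 61 mm above the bench. The handle is a straight black bar 96 mm long, 14 mm thick, 26 mm high, centred on the axis, from 49 to 75 mm above the bench. It can be pushed on either arm or gripped across its 14 mm thickness.
- knob (a joint): Angle of the handle about the vertical axis (rad), positive anticlockwise seen from above, limits -4.6 and 4.6. At 0 the bar lies along the drive's x axis. It stays where it is left (friction). Each +1 rad moves the carriage 10 mm along the drive's +y.
- carriage: The blue carriage, 80 x 26 mm, up to 78 mm above the bench, that pushes the syringe plunger; coupled to the handle. Its origin lies at bench level under its middle; axes as the drive's. When the handle is at 0 it stands at y = 135 mm of the drive. Not to be touched.
- pointer_tip (a point): Tip of the bright green needle (3 mm wide) that sticks out from the carriage over the scale towards the drive's +x side, 43 mm above the bench.
- red_tab: Red tab, 8 mm wide along the travel (its y), 30 mm high, with a flag on top that reaches 20 mm outwards (x), fixed on the outer side of the scale. Origin at the centre of its underside, 16 mm above the bench; axes parallel to the drive's. The pointer tip passes close by its top. This is the mark to set.
- blue_tab: Blue tab, the same as the red one, at the other end of the scale: not the one wanted.
- amber_bottle: Bystander: amber bottle, 48 mm across, 95 mm high, loose; origin at the centre of its underside.
- blue_cap_jar: Bystander: white jar with blue cap, 72 mm across, 125 mm high, loose; origin at the centre of its underside.
- beaker: Bystander: glass beaker, 68 mm across, 80 mm high, loose; origin at the centre of its underside.
- spatula: Bystander: orange-handled spatula lying flat, loose, under 300 mm long; origin under it.

How it is judged:
By the outcome, as a careful person would: the job done as asked, in the order asked, and still so for the second after the job is handed in, with the robot touching nothing.
It also fails if it takes over 42 s, if anything falls off the work surface, if the arm or the gripper's body presses on something with over 40 N, if the wrist force passes 120 N, or if a joint passes its speed limit or range.

## Working session

There is one attempt and no reset: what is moved stays moved. The work goes in short steps, Python scripts to look and compute and a shell command to move; the robot and the scene stay as the last step left them, time stands still between calls to the robot, and variables do not carry over. Pictures are saved under pics/ and viewed, about 8 in all and at most 12, crops included, and the job is handed in when it is done.

```bash
mkdir -p pics; python3 - <<'E'
from plant import bot, viewer
import cv2
print(bot.get_state())
for n in ("top","scene"):
    p,d=viewer.capture(n); cv2.imwrite(f"pics/{n}0.png",p[:,:,::-1]); c=viewer.calibration(n); print(n,c)
E
```

```text
{'clock': 0.0, 'joints': array([ 1.10037710e+00,  4.80805044e-01,  1.59689487e+00, -3.02332641e-06,
        1.06512597e+00, -4.66004416e-02]), 'qd': array([-1.59243395e-03,  9.52736161e-04,  1.80267964e-04, -4.50323654e-05,
        5.10312268e-04, -9.92687577e-04]), 'joint_torque': array([ 3.36049598e-03, -9.50627518e+01, -4.30194032e+01,  4.22756948e-04,
        1.16189409e-02, -1.09556147e-04]), 'eef_pos': array([267.09385973, 592.1120103 , 230.68196516]), 'tcp_rot': array([-1.56353579e-04,  2.10326208e-01,  9.77631068e-01, -5.96464468e-04]), 'ft_force': array([-0.42484708, -0.73466016,  0.15049657]), 'ft_torque': array([ 0.02107946, -0.02706731, -0.08159686]), 'grip_width': 85.48545942796214}
top {'camera_matrix': array([[473.62649627,   0.        , 320.52861536],
       [  0.        , 473.62649627, 246.46428379],
       [  0.        ,   0.        ,   1.        ]]), 'rvec': array([ 2.18601389, -2.13636008,  0.11871129]), 'tvec': array([7.05974203e-01, 6.09426008e+02, 7.95075884e+02])}
scene {'camera_matrix': array([[441.68417061,   0.        , 318.11110953],
       [  0.        , 441.68417061, 235.56372776],
       [  0.        ,   0.        ,   1.        ]]), 'rvec': array([ 0.96746745,  2.30926542, -1.22861526]), 'tvec': array([ 406.97507425, -179.58975811, 1111.14729891])}
```

View pics/top0.png

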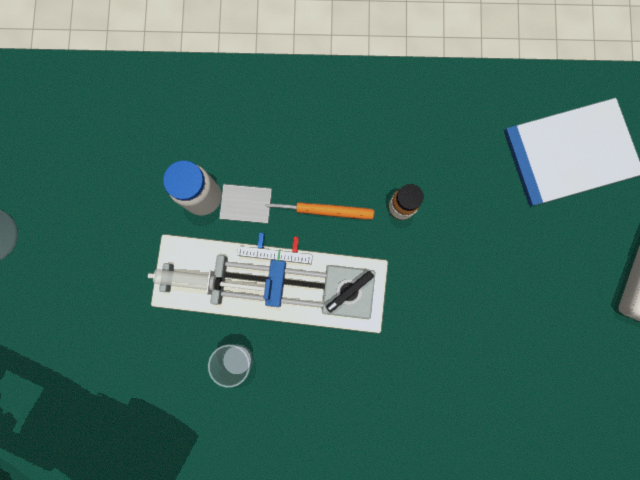

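View pics/scene0.png

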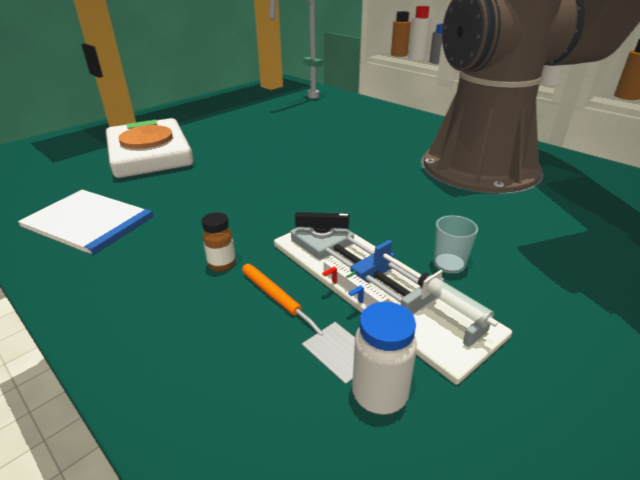

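The top view shows the drive at about (270,285). The handle is at (350,291), the red tab at (295,244), the blue tab at (261,240) and the pointer at about (279,254). Next I'll enlarge this area and set up the helper.

```bash
cat > h.py <<'E'
import numpy as np, cv2
from plant import bot, viewer
def at(name,uv,z,c=None):
    c=c or viewer.calibration(name); R=cv2.Rodrigues(np.array(c["rvec"]))[0]; t=np.array(c["tvec"]).ravel()
    d=R.T@np.linalg.inv(c["camera_matrix"])@[uv[0],uv[1],1]; o=-R.T@t
    return o+d*(z-o[2])/d[2]
def px(name,P,c=None):
    c=c or viewer.calibration(name)
    return cv2.projectPoints(np.float64(P).reshape(-1,1,3),c["rvec"],c["tvec"],c["camera_matrix"],None)[0].reshape(-1,2)
E
python3 - <<'E'
import cv2
p=cv2.imread("pics/top0.png")
cv2.imwrite("pics/crop0.png",cv2.resize(p[225:335,230:390],None,fx=5,fy=5,interpolation=cv2.INTER_CUBIC))
from h import *
for uv in [(164,236),(387,260),(382,331),(152,306)]: print(at("top",uv,16))
E
```

```text
[623.86225905 296.46821276  16.        ]
[ 589.76560478 -104.37460955   16.        ]
[464.54654323 -96.50870455  16.        ]
[498.68580864 310.13326641  16.        ]
```

View pics/crop0.png

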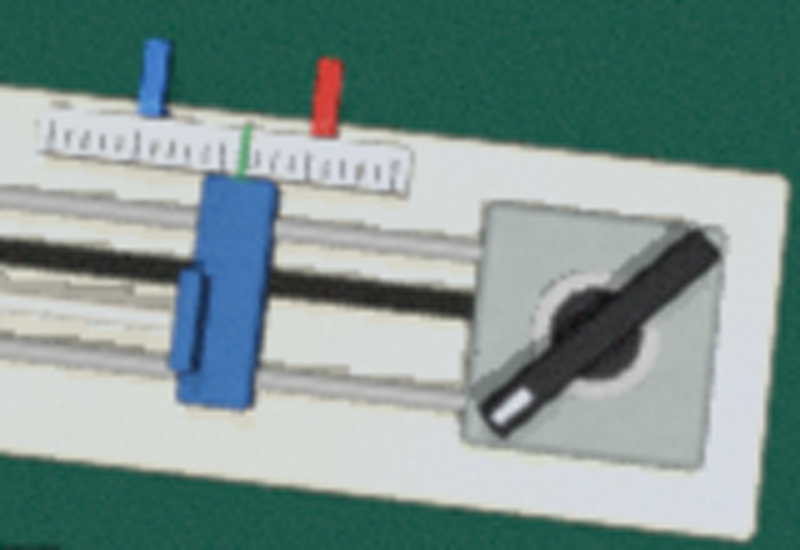

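```bash
python3 - <<'E'
from h import *
f=lambda u,v:((u+.5)/5-.5+230,(v+.5)/5-.5+225)
a=np.radians(-4.83); R=np.array([[np.cos(a),-np.sin(a)],[np.sin(a),np.cos(a)]])
e1=at("top",f(706,248),75)[:2]; e2=at("top",f(497,420),75)[:2]; c=(e1+e2)/2
print("knob",c,"len",np.linalg.norm(e1-e2),"drive ang",np.degrees(np.arctan2(*(R.T@(e1-e2))[::-1])))
for n,u,v,z in [("tip",248,124,43),("base",240,178,43),("redout",331,60,46),("redin",325,135,46),("blueout",157,40,46),("bluein",153,114,46),("c1",205,175,78),("c2",278,182,78),("c3",250,408,78),("c4",180,402,78),("sc1",412,148,40),("sc2",408,192,40),("sc0",45,118,40)]:
    w=at("top",f(u,v),z)[:2]; print(n,w.round(1),(R.T@(w-c)).round(1))
for w in [(at("top",p,16)[:2]) for p in [(164,236),(387,260),(382,331),(152,306)]]: print((R.T@(w-c)).round(1))
s=bot.get_state(); print(s["eef_pos"])
from scipy.spatial.transform import Rotation as Q
q=s["tcp_rot"]; print(Q.from_quat([*q[1:],q[0]]).as_matrix().round(3))
# bystanders
print("amber",at("top",(408,197),95),"spat",at("top",(373,214),10),"beak",at("top",(230,366),0))
E
```

```text
knob [531.3667446  -35.73816871] len 89.34898991198585 drive ang -44.67233569784006
tip [601.5  86.1] [ 59.7 127.4]
base [582.7  88.3] [ 40.7 127.9]
redout [624.2  57.9] [ 84.6 101.1]
redin [598.   59.2] [ 58.4 100.2]
blueout [629.8 118.4] [ 85.1 161.9]
bluein [603.9 118.8] [ 59.3 160.1]
c1 [580.6  96.6] [ 37.9 136. ]
c2 [578.8  72.3] [ 38.1 111.7]
c3 [504.4  79.2] [-36.5 112.2]
c4 [505.8 102.2] [-37.  135.3]
sc1 [594.8  29.2] [57.7 70. ]
sc2 [579.4  30.2] [42.3 69.7]
sc0 [602.3 157.1] [ 54.5 198.2]
[ 64.2 338.8]
[ 64.  -63.5]
[-61.5 -66.2]
[-61.7 341.9]
[267.11279297 592.19758358 230.75273503]
[[-0.912  0.411 -0.   ]
 [ 0.411  0.912 -0.001]
 [ 0.    -0.001 -1.   ]]
amber [ 687.38800357 -127.31208927   95.        ] spat [673.60220091 -79.15346132  10.        ] beak [396.02317631 170.59140467   0.        ]
```

The numbers agree. The pointer is at drive y ≈ 127.5, which gives a knob angle of about −0.75 rad, and the bar lies at −44.7°. Red is at about 100.6, so I need about −2.69 rad (clockwise 154°). One grip covers this: joint 6 goes from −44° to +110°. Travelling over the knob first.

```bash
python3 -m creep '[{"x":-30,"y":-28},{"x":-60,"y":-56},{"x":-90,"y":-84},{"x":-120,"y":-112},{"x":-150,"y":-140}]'
python3 -m creep '[{"x":-30,"y":-28},{"x":-60,"y":-56},{"x":-90,"y":-84},{"x":-120,"y":-112},{"x":-150,"y":-140}]'
python3 -m creep '[{"x":-30,"y":-28},{"x":-60,"y":-56},{"x":-90,"y":-84},{"x":-120,"y":-112},{"x":-120,"y":-112}]'
```

```text
validation failed for argument at $[0]...
validation failed for argument at $[0]...
validation failed for argument at $[0]...
```

```bash
python3 -m creep '[{"x":-30,"y":-28,"z":0,"rx":0,"ry":0,"rz":0,"fingers":0},{"x":-60,"y":-56,"z":0,"rx":0,"ry":0,"rz":0,"fingers":0},{"x":-90,"y":-84,"z":0,"rx":0,"ry":0,"rz":0,"fingers":0},{"x":-120,"y":-112,"z":0,"rx":0,"ry":0,"rz":0,"fingers":0},{"x":-150,"y":-140,"z":0,"rx":0,"ry":0,"rz":0,"fingers":0}]'
```

```text
clock: 0.52
eef_pos: [346.3, 401.0, 230.6]
tcp_rot: [-0.0, 0.21, 0.978, -0.001]
ft_force: [0.3, 1.0, 0.3]
grip_width: 85.6
```

```bash
python3 -m creep '[{"x":-30,"y":-28,"z":0,"rx":0,"ry":0,"rz":0,"fingers":0},{"x":-60,"y":-56,"z":0,"rx":0,"ry":0,"rz":0,"fingers":0},{"x":-90,"y":-84,"z":0,"rx":0,"ry":0,"rz":0,"fingers":0},{"x":-120,"y":-112,"z":0,"rx":0,"ry":0,"rz":0,"fingers":0},{"x":-150,"y":-140,"z":0,"rx":0,"ry":0,"rz":0,"fingers":0}]'
python3 -m creep '[{"x":-30,"y":-28,"z":0,"rx":0,"ry":0,"rz":0,"fingers":0},{"x":-60,"y":-56,"z":0,"rx":0,"ry":0,"rz":0,"fingers":0},{"x":-90,"y":-84,"z":0,"rx":0,"ry":0,"rz":0,"fingers":0},{"x":-120,"y":-112,"z":0,"rx":0,"ry":0,"rz":0,"fingers":0},{"x":-150,"y":-140,"z":0,"rx":0,"ry":0,"rz":0,"fingers":0}]'
```

```text
clock: 0.93
eef_pos: [425.7, 209.8, 230.8]
tcp_rot: [-0.0, 0.21, 0.978, -0.001]
ft_force: [0.9, 1.0, -1.1]
grip_width: 85.2
clock: 1.35
eef_pos: [505.3, 18.4, 230.9]
tcp_rot: [-0.0, 0.21, 0.978, -0.001]
ft_force: [1.8, 1.4, 0.2]
grip_width: 85.5
```

```bash
python3 -m creep '[{"x":-23,"y":-19,"z":15,"rx":0,"ry":0,"rz":6,"fingers":0},{"x":-46,"y":-38.6,"z":35,"rx":0,"ry":0,"rz":12,"fingers":0},{"x":-46,"y":-38.6,"z":60,"rx":0,"ry":0,"rz":19,"fingers":0},{"x":-46,"y":-38.6,"z":80,"rx":0,"ry":0,"rz":25.2,"fingers":0},{"x":-46,"y":-38.6,"z":80,"rx":0,"ry":0,"rz":25.2,"fingers":0}]'
python3 - <<'E'
from h import *
p,d=viewer.capture("wrist"); c=viewer.calibration("wrist")
s=bot.get_state(); print(s["eef_pos"],s["tcp_rot"])
cv2.imwrite("pics/wrist1.png",p[:,:,::-1]); k=[531.4,-35.7,75]
print(px("wrist",[k,[531.4+31.2,-35.7-36.5,75],[531.4-31.2,-35.7+36.5,75]],c))
np.save("c.npy",c)
E
```

```text
clock: 1.77
eef_pos: [528.9, -36.1, 147.5]
tcp_rot: [-0.003, 0.421, 0.907, -0.002]
ft_force: [-1.2, -0.1, -1.3]
grip_width: 85.2
[529.73323989 -35.86027272 149.38069986] [-0.00218212  0.41779079  0.9085395  -0.00143907]
[[323.33766939 251.84522922]
 [322.99880857 331.39711075]
 [323.71720439 162.74456752]]
```

View pics/wrist1.png

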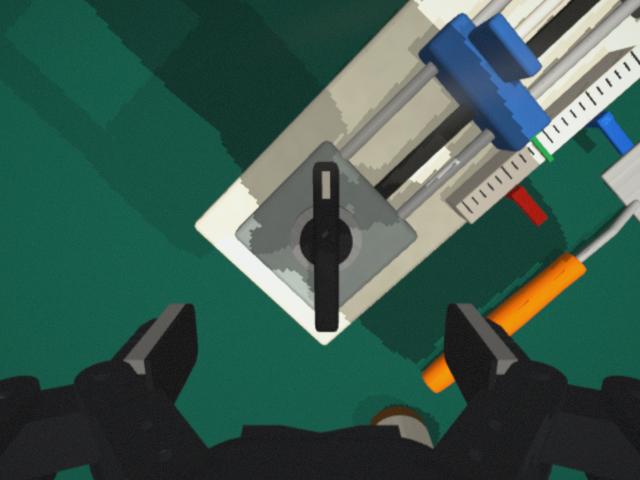

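The wrist picture shows the handle from (325,162) to (326,332), vertical and between the jaws, which matches the prediction within about 2 px. Next: descend and grip.

```bash
python3 -m creep '[{"x":-1,"y":1,"z":30,"rx":0,"ry":0,"rz":0,"fingers":0},{"x":-1,"y":1,"z":60,"rx":0,"ry":0,"rz":0,"fingers":0},{"x":-1,"y":1,"z":80,"rx":0,"ry":0,"rz":0,"fingers":0},{"x":-1,"y":1,"z":94,"rx":0,"ry":0,"rz":0,"fingers":0},{"x":-1,"y":1,"z":94,"rx":0,"ry":0,"rz":0,"fingers":0}]'
python3 -m creep '[{"x":0,"y":0,"z":0,"rx":0,"ry":0,"rz":0,"fingers":0.5},{"x":0,"y":0,"z":0,"rx":0,"ry":0,"rz":0,"fingers":0.6},{"x":0,"y":0,"z":0,"rx":0,"ry":0,"rz":0,"fingers":0.7},{"x":0,"y":0,"z":0,"rx":0,"ry":0,"rz":0,"fingers":0.7},{"x":0,"y":0,"z":0,"rx":0,"ry":0,"rz":0,"fingers":0.7}]'
```

```text
clock: 2.23
eef_pos: [529.9, -35.5, 54.3]
tcp_rot: [-0.003, 0.415, 0.91, -0.002]
ft_force: [-1.4, -0.2, 0.8]
grip_width: 85.2
clock: 2.65
eef_pos: [530.4, -35.5, 55.2]
tcp_rot: [-0.003, 0.415, 0.91, -0.002]
ft_force: [0.5, -0.2, -0.4]
grip_width: 26.7
```

```bash
python3 -m creep '[{"x":-0.5,"y":0,"z":1,"rx":0,"ry":0,"rz":0,"fingers":1},{"x":-0.5,"y":0,"z":1,"rx":0,"ry":0,"rz":0,"fingers":1},{"x":-0.5,"y":0,"z":1,"rx":0,"ry":0,"rz":0,"fingers":1},{"x":-0.5,"y":0,"z":1,"rx":0,"ry":0,"rz":0,"fingers":1},{"x":-0.5,"y":0,"z":1,"rx":0,"ry":0,"rz":0,"fingers":1}]'
python3 -m creep '[{"x":0,"y":0,"z":0,"rx":0,"ry":0,"rz":5,"fingers":1},{"x":0,"y":0,"z":0,"rx":0,"ry":0,"rz":10,"fingers":1},{"x":0,"y":0,"z":0,"rx":0,"ry":0,"rz":15,"fingers":1},{"x":0,"y":0,"z":0,"rx":0,"ry":0,"rz":20,"fingers":1},{"x":0,"y":0,"z":0,"rx":0,"ry":0,"rz":20,"fingers":1}]'
```

```text
clock: 3.07
eef_pos: [531.6, -35.4, 55.0]
tcp_rot: [-0.002, 0.415, 0.91, -0.001]
ft_force: [0.5, 7.5, 11.1]
grip_width: 13.0
clock: 3.48
eef_pos: [531.5, -35.4, 55.1]
tcp_rot: [-0.002, 0.569, 0.822, -0.001]
ft_force: [0.1, 2.3, 0.5]
grip_width: 12.7
```

```bash
python3 -m creep '[{"x":0,"y":0,"z":0,"rx":0,"ry":0,"rz":6,"fingers":1},{"x":0,"y":0,"z":0,"rx":0,"ry":0,"rz":12,"fingers":1},{"x":0,"y":0,"z":0,"rx":0,"ry":0,"rz":18,"fingers":1},{"x":0,"y":0,"z":0,"rx":0,"ry":0,"rz":24,"fingers":1},{"x":0,"y":0,"z":0,"rx":0,"ry":0,"rz":30,"fingers":1}]'
python3 -m creep '[{"x":0,"y":0,"z":0,"rx":0,"ry":0,"rz":6,"fingers":1},{"x":0,"y":0,"z":0,"rx":0,"ry":0,"rz":12,"fingers":1},{"x":0,"y":0,"z":0,"rx":0,"ry":0,"rz":18,"fingers":1},{"x":0,"y":0,"z":0,"rx":0,"ry":0,"rz":24,"fingers":1},{"x":0,"y":0,"z":0,"rx":0,"ry":0,"rz":30,"fingers":1}]'
python3 - <<'E'
from h import *
p,d=viewer.capture("top"); cv2.imwrite("pics/top2.png",p[:,:,::-1])
cv2.imwrite("pics/crop2.png",cv2.resize(p[225:335,230:390,::-1],None,fx=5,fy=5,interpolation=cv2.INTER_CUBIC))
q=bot.get_state()["tcp_rot"]; print(2*np.degrees(np.arctan2(q[1],q[2])))
E
```

```text
clock: 3.9
eef_pos: [531.4, -35.3, 55.1]
tcp_rot: [-0.001, 0.763, 0.647, -0.002]
ft_force: [-0.9, 1.6, -1.0]
grip_width: 12.5
clock: 4.32
eef_pos: [531.3, -35.3, 55.1]
tcp_rot: [-0.001, 0.905, 0.426, -0.002]
ft_force: [-1.1, 2.2, -1.3]
grip_width: 12.6
130.00844036308482
```

View pics/crop2.png

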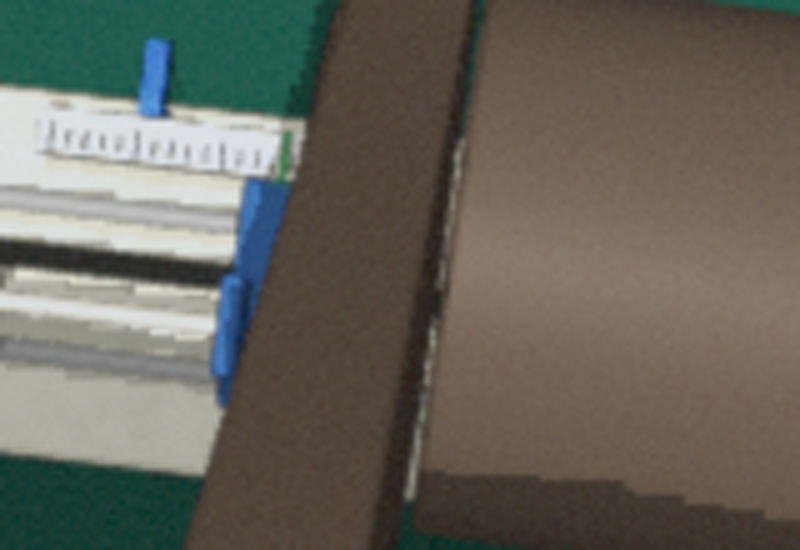

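```bash
python3 -m creep '[{"x":0,"y":0,"z":0,"rx":0,"ry":0,"rz":6,"fingers":1},{"x":0,"y":0,"z":0,"rx":0,"ry":0,"rz":12,"fingers":1},{"x":0,"y":0,"z":0,"rx":0,"ry":0,"rz":18,"fingers":1},{"x":0,"y":0,"z":0,"rx":0,"ry":0,"rz":24,"fingers":1},{"x":0,"y":0,"z":0,"rx":0,"ry":0,"rz":30,"fingers":1}]'
python3 -m creep '[{"x":0,"y":0,"z":0,"rx":0,"ry":0,"rz":6,"fingers":1},{"x":0,"y":0,"z":0,"rx":0,"ry":0,"rz":12,"fingers":1},{"x":0,"y":0,"z":0,"rx":0,"ry":0,"rz":18,"fingers":1},{"x":0,"y":0,"z":0,"rx":0,"ry":0,"rz":24,"fingers":1},{"x":0,"y":0,"z":0,"rx":0,"ry":0,"rz":28,"fingers":1}]'
python3 -m creep '[{"x":0,"y":0,"z":0,"rx":0,"ry":0,"rz":5,"fingers":1},{"x":0,"y":0,"z":0,"rx":0,"ry":0,"rz":10,"fingers":1},{"x":0,"y":0,"z":0,"rx":0,"ry":0,"rz":14,"fingers":1},{"x":0,"y":0,"z":0,"rx":0,"ry":0,"rz":14,"fingers":1},{"x":0,"y":0,"z":0,"rx":0,"ry":0,"rz":14,"fingers":1}]'
python3 - <<'E'
from h import *
q=bot.get_state()["tcp_rot"]; print(2*np.degrees(np.arctan2(q[1],q[2])))
a=viewer.capture("scene")[0][210:330,260:420,::-1]
cv2.imwrite("pics/s3.png",cv2.resize(a,None,fx=5,fy=5,interpolation=cv2.INTER_CUBIC))
cv2.imwrite("pics/w3.png",viewer.capture("wrist")[0][:,:,::-1])
E
```

```text
clock: 4.78
eef_pos: [531.3, -35.2, 55.1]
tcp_rot: [-0.0, 0.985, 0.174, -0.002]
ft_force: [0.4, 3.0, -2.2]
grip_width: 12.9
clock: 5.2
eef_pos: [531.3, -35.1, 55.1]
tcp_rot: [0.0, 0.998, -0.07, -0.002]
ft_force: [0.8, 3.4, -2.7]
grip_width: 12.3
clock: 5.62
eef_pos: [531.3, -35.0, 55.1]
tcp_rot: [0.0, 0.982, -0.188, -0.002]
ft_force: [-0.2, 2.6, -2.1]
grip_width: 12.8
201.67767056583958
```

View pics/s3.png

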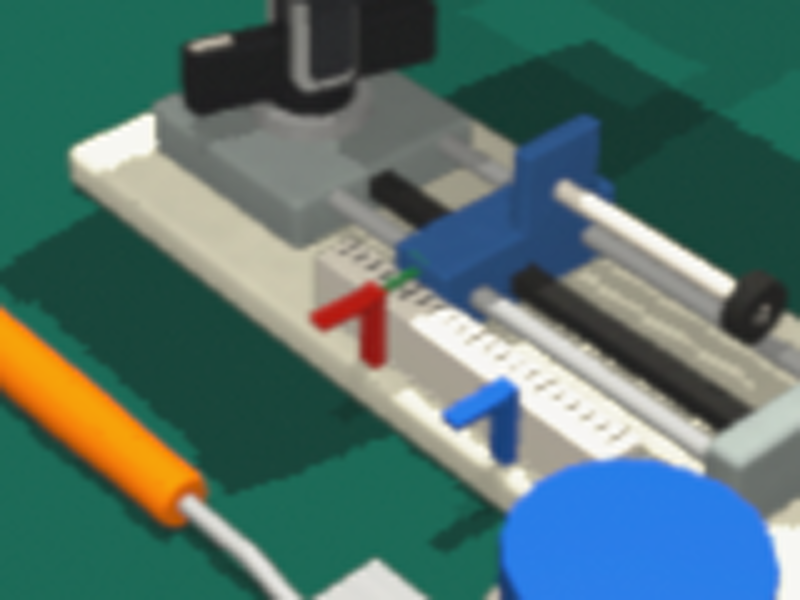

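The scene picture shows the pointer almost in line with the red flag. I'll release, rise and move aside for a clear top view.

```bash
python3 -m creep '[{"x":0,"y":0,"z":0,"rx":0,"ry":0,"rz":0,"fingers":0.5},{"x":0,"y":0,"z":0,"rx":0,"ry":0,"rz":0,"fingers":0.5},{"x":0,"y":0,"z":0,"rx":0,"ry":0,"rz":0,"fingers":0.5},{"x":0,"y":0,"z":0,"rx":0,"ry":0,"rz":0,"fingers":0.5},{"x":0,"y":0,"z":-10,"rx":0,"ry":0,"rz":0,"fingers":0.5}]'
python3 -m creep '[{"x":0,"y":0,"z":-25,"rx":0,"ry":0,"rz":0,"fingers":0.5},{"x":0,"y":0,"z":-60,"rx":0,"ry":0,"rz":0,"fingers":0.5},{"x":0,"y":0,"z":-95,"rx":0,"ry":0,"rz":0,"fingers":0.5},{"x":0,"y":0,"z":-130,"rx":0,"ry":0,"rz":0,"fingers":0.5},{"x":0,"y":0,"z":-130,"rx":0,"ry":0,"rz":0,"fingers":0.5}]'
python3 -m creep '[{"x":15,"y":37,"z":0,"rx":0,"ry":0,"rz":0,"fingers":0.5},{"x":30,"y":74,"z":0,"rx":0,"ry":0,"rz":0,"fingers":0.5},{"x":45,"y":111,"z":0,"rx":0,"ry":0,"rz":0,"fingers":0.5},{"x":60,"y":148,"z":0,"rx":0,"ry":0,"rz":0,"fingers":0.5},{"x":74,"y":186,"z":0,"rx":0,"ry":0,"rz":0,"fingers":0.5}]'
python3 - <<'E'
from h import *
p,d=viewer.capture("top"); cv2.imwrite("pics/top4.png",p[:,:,::-1])
cv2.imwrite("pics/crop4.png",cv2.resize(p[230:290,260:340,::-1],None,fx=10,fy=10,interpolation=cv2.INTER_CUBIC))
E
```

```text
clock: 6.13
eef_pos: [530.4, -34.9, 64.2]
tcp_rot: [0.0, 0.982, -0.188, -0.004]
ft_force: [-1.3, 0.0, 0.6]
grip_width: 42.7
clock: 6.55
eef_pos: [534.5, -35.4, 201.1]
tcp_rot: [0.0, 0.982, -0.188, 0.001]
ft_force: [2.1, -0.2, 0.1]
grip_width: 43.2
clock: 6.97
eef_pos: [534.3, -237.4, 202.3]
tcp_rot: [0.0, 0.982, -0.188, 0.001]
ft_force: [1.2, 0.4, 0.1]
grip_width: 42.6
```

View pics/crop4.png

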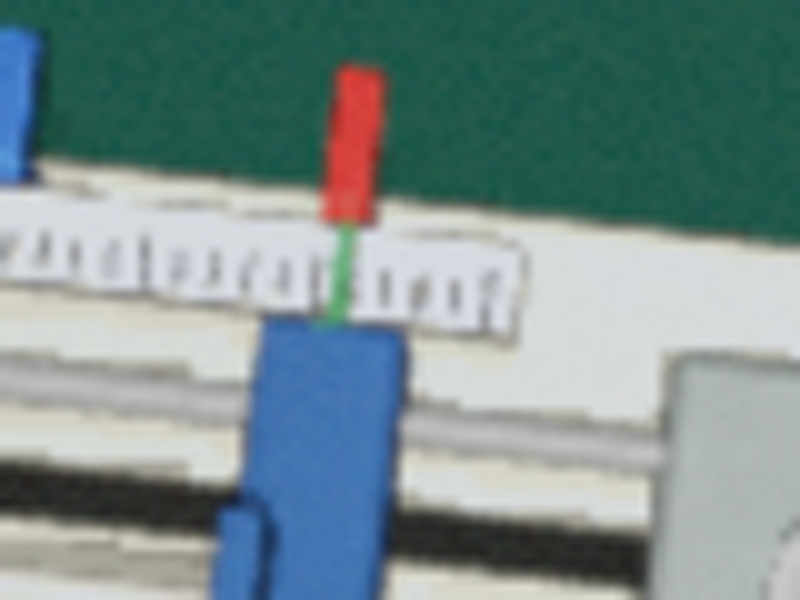

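The flag axis is at u≈350 and the pointer at about 347 (crop), so they agree within about 0.5 mm. I'll measure to sub-pixel with colour centroids.

```bash
python3 - <<'E'
from h import *
a=np.radians(-4.83); R=np.array([[np.cos(a),-np.sin(a)],[np.sin(a),np.cos(a)]]); c=np.array([531.37,-35.74])
fr=[cv2.imread("pics/top4.png")[:,:,::-1]]+[viewer.capture("top")[0] for _ in range(6)]
for p in fr:
    p=p.astype(float)
    r=p[...,0]-np.maximum(p[...,1],p[...,2]); out=[]
    for rows,ch,cols,z in [(range(239,251),r,range(285,305),46),(range(254,262),None,range(288,302),43)]:
        for y in rows:
            # green pointer against white scale: excess of green; red: excess of red
            w=ch[y,cols] if ch is not None else p[y,cols,1]-np.maximum(p[y,cols,0],p[y,cols,2])
            w=np.clip(w-15,0,None)
            if w.sum()>20: out.append((z,*(R.T@(at("top",((w*cols).sum()/w.sum(),y),z)[:2]-c))))
    o=np.array(out); 
    print([(z,len(o[o[:,0]==z]),o[o[:,0]==z][:,2].mean().round(2),np.polyfit(*o[o[:,0]==z][:,1:].T,1).round(3)) for z in (46,43)])
E
```

```text
[(46, 12, np.float64(101.2), array([2.00000e-03, 1.01059e+02])), (43, 8, np.float64(100.9), array([-9.00000e-03,  1.01346e+02]))]
[(46, 12, np.float64(101.2), array([4.00000e-03, 1.00924e+02])), (43, 8, np.float64(100.93), array([-1.40000e-02,  1.01607e+02]))]
[(46, 12, np.float64(101.2), array([4.00000e-03, 1.00934e+02])), (43, 8, np.float64(100.94), array([-7.00000e-03,  1.01284e+02]))]
[(46, 12, np.float64(101.19), array([2.00000e-03, 1.01058e+02])), (43, 8, np.float64(100.92), array([-8.00000e-03,  1.01313e+02]))]
[(46, 12, np.float64(101.2), array([1.00000e-03, 1.01106e+02])), (43, 8, np.float64(100.9), array([-1.40000e-02,  1.01592e+02]))]
[(46, 12, np.float64(101.2), array([2.0000e-03, 1.0104e+02])), (43, 8, np.float64(100.9), array([-9.00000e-03,  1.01358e+02]))]
[(46, 12, np.float64(101.19), array([3.0000e-03, 1.0099e+02])), (43, 8, np.float64(100.9), array([-8.00000e-03,  1.01279e+02]))]
```

The pointer is 0.3 mm from the flag's centreline, which is within measurement error. One last look at the whole bench.

View pics/top4.png

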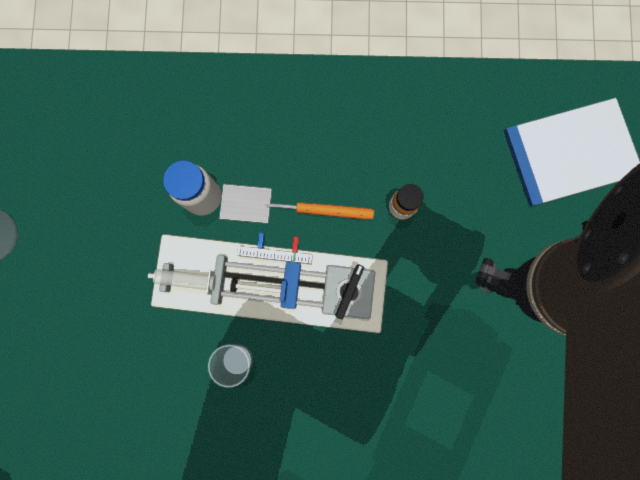

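The bottle (408,197), jar (185,180), beaker (230,366) and spatula (336,211) are where they were. The arm is clear of everything and the pointer is at the red tab.

```bash
python3 -c "
from plant import bot
print(bot.get_state()['clock']); bot.finish_job()"
```

```text
7.3167
the job is handed in; nothing more can be done
```

The green pointer now stands level with the red tab, and the job is handed in at 7.3 s. I gripped the handle across its axis and turned it about 153° clockwise in small steps. Then I let go, raised the arm and moved it aside.

- **Pointer position:** in seven top-camera pictures the pointer was at y ≈ 100.9 mm of the drive and the centre of the red flag at 101.2 mm. The 0.3 mm difference is within measurement error and well inside the pointer's 3 mm width.
- **Handle angle:** the turn I made matches the carriage travel at 10 mm per rad (about 26.6 mm).
- **Surroundings:** the last picture shows the bottle, jar, beaker and spatula where they started. The arm was touching nothing. The highest wrist force reported after a move was about 13 N, while closing the grip.

No check failed or disagreed. The first three move commands were refused because their rows left out some values; the robot did not move on those.

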